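Swing the slide holder home and lock it with its thumbscrew

ROBOT

A 6-joint arm with a two-finger parallel gripper is mounted at the origin on a cart in front of the work surface, level with it; the furniture and walls round the work are solid. World frame = base frame: x ahead of the robot, y to its left, z up, the work surface at z = 0. Lengths are in mm, angles in degrees, forces in N, time in s.
With the tool pointing down it reaches from about 300 to 850 mm from the base axis. Payload 4.2 kg.
Tool frame: the origin (TCP) lies on the centre line of the jaws, within the pads' length; the fingertips stand 14 mm ahead of it and the grasp point (between the pads) lies 5 mm behind it; z points along the fingers, y is the line along which they close (so a half turn about z gives the same grasp; the last joint's range is limited). The gripper opens to 91 mm and grips with 3 to 60 N. Pads are 32 mm wide; open, the fingers measure 118 mm over their backs; the gripper's body (76 mm by 178 mm) begins 60 mm behind the grasp point.
Start: joints at [-66.005, 18.312, 89.639, -0, 72.044, -1.146], TCP at [244.295, -520.54, 227.976] pointing down, gripper open.
Joint ranges: [-177.97, 177.97], [-48.28, 115.42], [12.27, 149.76], [-77.06, 257.06], [2.81, 150.46], [-146.56, 146.56]. Speed limits (degrees/s): [147.25, 147.25, 180, 180, 180, 180].

INTERFACE

Orientations are given as [roll, pitch, yaw] about the fixed x, y, z axes, in that order (R = Rz(yaw) Ry(pitch) Rx(roll)).
In Python, from workcell import env gives the robot as it stands.
- The arm moves only by the tool arm_command, never from a script. Its argument "motion" is a list of rows, each an object with "offset": the shift along the tool's x, y, z in m, a list of three; "spin": the turn about the tool's z in rad. In form: [{"offset": [tx, ty, tz], "spin": spin}, ...]. A call has 1 to 5 rows; each row shifts and turns the commanded pose from where the row before left it, along the tool's axes as they then stand; what a row does not reach is not made up. A row lasts 1/8 s, in which the tool goes at most 62.5 mm and 10.7 degrees, less where a joint would pass 70% of its speed; a pose out of reach is approached as far as the arm can. A call with a gripper value outside its range is refused whole. "jaw" is the finger opening in m, from 0 to 0.0912, set as the call begins (left out, the last holds). The fingers move at their own pace and stop on an object; "newtons" is the grip in N (left out, the last holds). Time passes only in rows, so rows that do not move let the fingers close. It gives the time, the measured TCP pose, the force, the opening and the grip force at its end, in the units of the state.
- env.state(): the state, without advancing time (a new reading comes with each control period).
- env.grab_frame(name): name is "scene" or "side" or "wrist"; returns (picture, depth): 384x512x3 uint8, blue, green, red; 384x512 float32, mm along the optical axis (not along the pixel's ray), 0 where there is no reading.
- env.camera_model(name): a dict with "fx", "fy", "cx", "cy" (pixels), "eye" and "rotation" of the camera in the world; the wrist camera has in their place "hand_eye" (4x4, takes a point from camera to tool coordinates, whose origin is the TCP and whose axes are the flange's). Camera axes: x right, y down, z forward; pixel columns grow to the right and rows downward; lengths in mm; the calibration is good to about 2 mm. A picture is of the moment at which its call begins: read the wrist's pose just before it. camera_model takes no time and is no camera call.
- env.job_done(): hands the job in; it is judged then, once.
Trained networks look in the newest picture that a camera, given by its name, has taken for a name from the list of things; names that differ only in an ending like _2 or _b are one class to them, and where a whole thing is asked for, a point or a joint stands for the part that bears it (a point fixed in the world has none). Each returns a list of dicts, best first, with "score" (0 to 1); they miss things now and then, are a little off and sometimes report something else, mostly with a low value. They report only what shows in the picture. A call takes as long as a camera call.
- env.boxes_of(camera, target): "bbox" ([left, top, right, bottom] in pixels, round what is visible of it).
- env.pinpoint(camera, target): "location" ([column, row] in pixels: a listed point, or the origin of a listed thing).
The state is a dict: "time_s": time; "qpos": joint angles; "qvel": joint speeds; "effort": joint torques, N m; "ee_pos": TCP position; "ee_rot": TCP orientation; "force": force on the tool from outside, world axes, zero at the start; "torque": the same for the moment, N m; "gripper_width": finger opening in mm; "gripper_force": force on a finger pad.
Only numpy, scipy, OpenCV 4.12 (cv2) and the standard library are available. Lean on these libraries where they do the work, as an engineer would, in place of code of your own. Each camera call takes 0.05 s, during which the arm holds its last target. There are 200 camera calls.

TASK

The slide holder on the grey bench fixture has been left swung out. Push it near the corner of its free end so that it pivots fully back against its stops, then turn the slanting knurled thumbscrew clockwise until it seats snugly, stopping when the resistance rises: do not force it. Leave the slide box, the beaker and the marker where they are.

Things in the scene. Friction and masses are not known exactly. Their poses are not given: they have to be found in the camera images.
- fixture: Grey base 170 (x) x 200 (y) x 12 mm, fixed; origin at the centre of its underside; turned about 90 degrees, so +x points to the robot's left and +y to the robot. At its left a clamp post, x +36 to +68, y -32 to +2 mm, 66 mm above the bench, whose arm (z 44 to 66) overhangs to x +6; a stop block at x +36 to +54, y +59 to +81, up to z 30. Right of them the pivoting slide holder.
- swing_plate (a joint): Heading (rad) of the slide holder, an aluminium plate 70 x 165 x 12 mm, top 25 mm above the bench, on a vertical pin at fixture x 0, y -60 mm (its far end). 0 = fully home: long side along fixture y, left edge on the hard stops. Grows to 1.0 as its free (+y, near) end swings to the right, counter-clockwise from above. Stays where it is left; about 3 N at the free end moves it.
- push_edge (a point): Place to push the slide holder: on its long right-hand edge (away from the stops), 15 mm from the free end, at mid thickness, 19 mm above the bench. Moves with the plate: x points square to that edge into the plate, y along the edge to the free end, z up. The pivot pin lies at (35, -130) mm in this x, y.
- thumbscrew (a joint): Turn of the thumbscrew (rad); grows clockwise as seen facing the end of its head (tightening); starts at 0.6 to 1.6. Turns against a steady 0.12 N m to 2.80, where its tip bears on the home plate and the thread stops dead; it stays where it is left. Seated from 2.77. Turned on from there the head winds up (see screw_strain).
- screw_head (a point): Centre of the knurled steel screw head, 30 mm diameter, 20 mm long, 87 mm above the bench. This frame does not turn with the screw: z points along the screw axis out of the head end, 30 degrees from vertical, leaning to fixture -x (to the right); y is parallel to fixture y. Grip it by the rim with the tool along -z. Thin free stem for 13 mm under the head, then a 20 mm bush.
- slide_box: Closed dark blue box of slides, 88 x 98 x 38 mm, loose, origin at the centre of its underside; to the left of the fixture; leave alone.
- beaker: Clear beaker 66 mm wide, 78 mm high, loose, origin at the centre of its underside; behind the fixture; leave alone.
- marker: Marker pen 17 x 135 x 16 mm, lying loose along its own y, origin at the centre of its underside; right of the fixture; leave alone.
- screw_strain (a joint): Wind-up of the screw after it has seated (rad, clockwise): 0 while it runs freely or is released; once seated the head still gives by this angle, against 0.15 N m at first and 1 N m more per rad. A few hundredths are a snug seat; past 0.40 (0.55 N m) the screw is overtightened. Springs back to 0 when let go.

How it is judged (in metres and radians):
On the way, in this order (a step that is already met when the one before it is completed fails the run):
1. the slide holder is home against its stops (value of joint swing_plate below 0.025 rad), for 0.2 s.
2. the thumbscrew is seated with the holder home (value of joint thumbscrew above 2.77 rad and value of joint swing_plate below 0.025 rad), for 0.2 s.
At the end, for the whole second after the job is handed in: The slide holder is within 0.025 rad of home (3 mm at its free end) and the thumbscrew is seated (at 2.77 rad or more), let go and at rest (all of step 2 and value of joint screw_strain below 0.05 rad and velocity of joint thumbscrew between -0.05 and 0.05 rad/s); the robot touches nothing.
It fails at once if the thumbscrew is overtightened (wound up by more than 0.40 rad after seating) (value of joint screw_strain above 0.4 rad).
It fails at once if the slide box, the beaker or the marker is moved by more than 20 mm (distance of any of slide_box, beaker, marker from where it was at the start of the episode above 0.02 m).
It also fails if it takes over 72 s, if anything falls off the work surface, if the arm or the gripper's body presses on something with over 40 N, if the wrist force passes 120 N, or if a joint passes its speed limit or range.

## Working session

There is one attempt and no reset: what is moved stays moved. The work goes in short steps, Python scripts to look and compute and a tool call to move; the robot and the scene stay as the last step left them, time stands still between calls to the robot, and variables do not carry over. Pictures are saved under pics/ and viewed, at most 10 in all, crops included, and the job is handed in when it is done.

Besides the shell and the picture viewer there is one more tool, called after "Emit:" as name([rows], argument=value, ...), one row to a line, values as JSON. arm_command: Moves the arm, as the interface text tells. Its arguments: {"type":"object","properties":{"motion":{"type":"array"},"jaw":{"type":"number"},"newtons":{"type":"number"}},"required":["motion"]}

```bash
mkdir -p pics; cat > h.py <<'E'
import numpy as np, cv2
from scipy.spatial.transform import Rotation as R
from workcell import env
def pose(s):
    return np.array(s["ee_pos"],float), R.from_euler('xyz',s["ee_rot"],degrees=True).as_matrix()
def cam(name,s=None):
    m=env.camera_model(name)
    if name=="wrist":
        p,Rt=pose(s or env.state()); H=np.array(m["hand_eye"]); return m,Rt@H[:3,:3],p+Rt@H[:3,3]
    return m,np.array(m["rotation"]),np.array(m["eye"])
def ray(name,uv,s=None):
    m,Rc,e=cam(name,s); d=Rc@np.array([(uv[0]-m["cx"])/m["fx"],(uv[1]-m["cy"])/m["fy"],1]); return e,d
def atz(name,uv,z,s=None):
    e,d=ray(name,uv,s); return e+d*(z-e[2])/d[2]
def proj(name,P,s=None):
    m,Rc,e=cam(name,s); c=Rc.T@(np.array(P)-e); return [m["fx"]*c[0]/c[2]+m["cx"],m["fy"]*c[1]/c[2]+m["cy"]]
E
python3 - <<'E'
from h import *
print(env.state())
ims=[]
Z={"fixture":0,"push_edge":19,"screw_head":87,"swing_plate":25,"slide_box":0,"beaker":0,"marker":0}
for n in ["scene","side"]:
    im,d=env.grab_frame(n); ims.append(im)
    print(n,env.camera_model(n)["eye"])
    for t in Z:
        r=env.pinpoint(n,t)[:2]
        for q in r: print(t,round(q["score"],2),np.round(q["location"]),np.round(atz(n,q["location"],Z[t])))
cv2.imwrite("pics/a.png",cv2.resize(np.vstack(ims),None,fx=.78,fy=.78)) 
cv2.imwrite("pics/s1.png",ims[0]);cv2.imwrite("pics/s2.png",ims[1])
E
```

```text
{'time_s': 0.0, 'qpos': array([-6.60035956e+01,  1.83532686e+01,  8.97075397e+01, -2.99151400e-03,
        7.20415070e+01, -1.14550611e+00]), 'qvel': array([ 0.02722393, -0.05637164, -0.02108655, -0.08188057, -0.00938931,
        0.02264366]), 'effort': array([ 3.43945776e-04, -4.12458909e+01, -2.31972939e+01,  7.25466921e-02,
        4.58172010e-02, -1.67123826e-04]), 'ee_pos': array([ 244.09195285, -520.0935836 ,  227.09624469]), 'ee_rot': array([-1.79897648e+02,  7.98109651e-04,  2.51428361e+01]), 'force': array([-0.01276929, -0.1657344 , -1.19361642]), 'torque': array([-0.02873043, -0.03380454,  0.02996348]), 'gripper_force': 0.0, 'gripper_width': 91.42393085460505}
scene [239.28478846 388.18122498 792.37798221]Traceback (most recent call last):
  File "<stdin>", line 10, in <module>
  File "h.py", line 14, in atz
    e,d=ray(name,uv,s); return e+d*(z-e[2])/d[2]
                                            ~^^^
IndexError: invalid index to scalar variable.
```

```bash
python3 - <<'E'
from h import *
for n in ["scene","side","wrist"]: print(env.camera_model(n))
E
```

```text
{'fx': 448.5305654230424, 'fy': 448.5305654230424, 'cx': 255.89933164950614, 'cy': 189.13035327639665, 'eye': array([239.28478846, 388.18122498, 792.37798221]), 'rotation': array([-137.54098344,   -1.05780141, -146.33125074])}
{'fx': 459.6212985886122, 'fy': 459.6212985886122, 'cx': 263.813430527497, 'cy': 193.81271868389706, 'eye': array([ 354.17867322, -824.16863942,  707.94404951]), 'rotation': array([-131.02202045,    1.19925282,  -20.8600538 ])}
{'fx': 292.466142840186, 'fy': 292.466142840186, 'cx': 250.0682809164998, 'cy': 190.25430251156286, 'hand_eye': array([[-7.57535773e-04, -9.66032387e-01, -2.58419918e-01,
         7.21775255e+01],
       [ 9.99999648e-01, -8.24819179e-04,  1.51948557e-04,
         4.82066293e-01],
       [-3.59936931e-04, -2.58419712e-01,  9.66032672e-01,
        -1.56825091e+02],
       [ 0.00000000e+00,  0.00000000e+00,  0.00000000e+00,
         1.00000000e+00]])}
```

Rotation is rpy in degrees.

```bash
sed -i 's/return m,np.array(m\["rotation"\])/return m,R.from_euler("xyz",m["rotation"],degrees=True).as_matrix()/' h.py
python3 - <<'E'
from h import *
ims=[]
Z={"fixture":0,"push_edge":19,"screw_head":87,"swing_plate":25,"slide_box":0,"beaker":0,"marker":0}
for n in ["scene","side"]:
    im,d=env.grab_frame(n); ims.append(im)
    for t in Z:
        for q in env.pinpoint(n,t)[:2]: print(n,t,round(q["score"],2),np.round(q["location"]),np.round(atz(n,q["location"],Z[t])))
cv2.imwrite("pics/a.png",cv2.resize(np.vstack(ims),None,fx=.78,fy=.78)) 
E
```

```text
scene fixture 0.76 [298. 204.] [ 523. -239.    0.]
scene push_edge 0.95 [331. 188.] [ 475. -312.   19.]
scene screw_head 0.7 [295. 170.] [ 546. -253.   87.]Traceback (most recent call last):
  File "<stdin>", line 7, in <module>
ValueError: it knows: beaker, fixture, marker, push_edge, screw_head, slide_box
```

```bash

python3 - <<'E'
from h import *
ims=[]
Z={"fixture":0,"push_edge":19,"screw_head":87,"slide_box":0,"beaker":0,"marker":0}
for n in ["scene","side"]:
    im,d=env.grab_frame(n); ims.append(im)
    for t in Z:
        for q in env.pinpoint(n,t)[:2]: print(n,t,round(q["score"],2),np.round(q["location"]),np.round(atz(n,q["location"],Z[t])))
cv2.imwrite("pics/a.png",cv2.resize(np.vstack(ims),None,fx=.78,fy=.78)) 
E
```

```text
scene fixture 0.97 [295. 200.] [ 534. -246.    0.]
scene push_edge 0.82 [331. 187.] [ 478. -316.   19.]
scene screw_head 0.72 [297. 171.] [ 542. -254.   87.]
scene slide_box 0.8 [283. 271.] [457. -65.   0.]
scene beaker 0.69 [253. 161.] [ 689. -300.   -0.]
scene marker 0.72 [294. 157.] [ 610. -373.    0.]
side fixture 0.64 [251. 259.] [ 535. -235.    0.]
side push_edge 0.78 [232. 291.] [ 472. -313.   19.]
side screw_head 0.49 [261. 230.] [ 555. -248.   87.]
side screw_head 0.4 [252. 258.] [ 514. -305.   87.]
side slide_box 0.67 [196. 212.] [466. -58.   0.]
side beaker 0.94 [333. 259.] [ 687. -297.    0.]
side marker 0.78 [322. 299.] [ 624. -376.   -0.]
```

View pics/a.png

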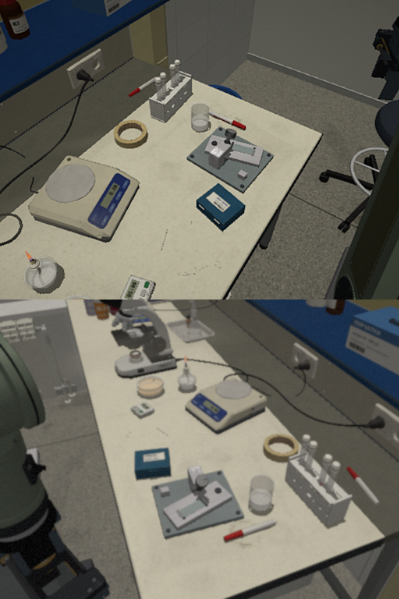

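The pictures show the fixture mid-bench with its plate swung right; box, beaker and marker are all clear of it. I'm moving in for a close look.

Emit:
arm_command([
  {"offset":[0.057,-0.015,0],"spin":0},
  {"offset":[0.057,-0.015,0],"spin":0},
  {"offset":[0.057,-0.015,0],"spin":0},
  {"offset":[0.057,-0.015,0],"spin":0},
  {"offset":[0.057,-0.015,0],"spin":0},
], jaw=0.0)

```text
time_s: 1.62
ee_pos: [471.8, -330.3, 228.1]
ee_rot: [180.0, -0.0, 25.1]
force: [1.2, -0.9, 0.8]
gripper_width: 43.8
gripper_force: 0.0
```

Emit:
arm_command([
  {"offset":[0,0,0],"spin":0.146},
  {"offset":[0,0,0],"spin":0.146},
  {"offset":[0,0,0],"spin":0.146},
  {"offset":[0,0,0],"spin":0},
  {"offset":[0,0,0],"spin":0},
])

```text
time_s: 2.25
ee_pos: [470.4, -331.6, 227.9]
ee_rot: [180.0, 0.0, 0.2]
force: [0.1, -0.2, 0.6]
gripper_width: 0.6
gripper_force: 0.0
```

```bash

python3 - <<'E'
from h import *
Z={"fixture":0,"push_edge":19,"screw_head":87,"beaker":0,"marker":0}
s=env.state(); print(s["time_s"],s["ee_pos"],s["ee_rot"],s["gripper_width"],s["force"])
im,d=env.grab_frame("wrist"); np.save("w.npy",d)
for t in Z:
    for q in env.pinpoint("wrist",t)[:2]: print(t,round(q["score"],2),np.round(q["location"]),np.round(atz("wrist",q["location"],Z[t],s),1))
cv2.imwrite("pics/w1.png",im)
# depth cloud
m,Rc,e=cam("wrist",s); v,u=np.mgrid[:384,:512]
P=np.stack([(u-m["cx"])/m["fx"]*d,(v-m["cy"])/m["fy"]*d,d],-1)@Rc.T+e
def box(M): 
    pts=P[M&(d>0)][:,:2].astype(np.float32); r=cv2.minAreaRect(pts); return len(pts),r
z=P[...,2]; near=(abs(P[...,0]-534)<130)&(abs(P[...,1]+240)<140)
for lo,hi in [(8,16),(22,28),(60,69),(72,110)]:
    M=near&(z>lo)&(z<hi); print(lo,hi,box(M),P[M].mean(0))
E
```

```text
2.25 [ 470.37416375 -331.58712766  227.94740167] [1.79999590e+02 9.15470774e-04 1.55832016e-01] 0.6029608934461149 [ 0.13305702 -0.22344428  0.64719854]
fixture 0.59 [180. 119.] [ 534.1 -243.     0. ]
push_edge 0.58 [234. 171.] [ 470.7 -311.6   19. ]
screw_head 0.94 [170. 109.] [ 545.5 -253.2   87. ]
marker 0.73 [282.  43.] [ 623.4 -370.7    0. ]
8 16 (13693, ((537.7469482421875, -239.97845458984375), (252.16342163085938, 280.2485046386719), 0.07515799254179001)) [ 546.04164343 -246.93922873   12.26609612]
22 28 (7311, ((535.351318359375, -210.9522247314453), (213.99041748046875, 256.56219482421875), 88.1576156616211)) [ 531.31516045 -259.24503806   25.21768973]
60 69 (1836, ((548.7051391601562, -204.20126342773438), (61.82771301269531, 34.010963439941406), 86.07882690429688)) [ 549.06497836 -202.89232271   65.98656671]
72 110 (952, ((544.8967895507812, -252.6712188720703), (35.00841522216797, 30.71550750732422), 89.50309753417969)) [ 545.3870856  -255.41917495   95.9671126 ]
```

View pics/w1.png

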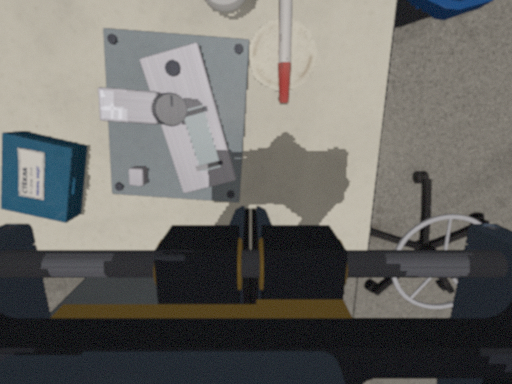

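Wrist view: the screw head is at pixel (170,108), the post at (125,105), and the plate's free end near (210,185). The fixture comes out at (531,-240) with yaw about 86°, plate heading about 0.32 rad. I'll lower the closed fingers just right of the edge.

Emit:
arm_command([
  {"offset":[-0.002,0.005,0.05],"spin":0.07},
  {"offset":[-0.002,0.005,0.05],"spin":0},
  {"offset":[-0.002,0.005,0.05],"spin":0},
  {"offset":[0,0,0.048],"spin":0},
  {"offset":[0,0,0],"spin":0},
])

```text
time_s: 3.18
ee_pos: [461.4, -344.6, 26.8]
ee_rot: [-179.7, 0.4, -4.0]
force: [-0.9, 0.1, 0.3]
gripper_width: 0.5
gripper_force: 0.0
```

Emit:
arm_command([
  {"offset":[0,-0.01,0],"spin":0},
  {"offset":[0,-0.01,0],"spin":0},
  {"offset":[0,-0.01,0],"spin":0},
  {"offset":[0,-0.01,0],"spin":0},
  {"offset":[0,-0.005,0],"spin":0},
])

```text
time_s: 3.8
ee_pos: [466.2, -301.6, 31.3]
ee_rot: [179.8, 0.0, -3.8]
force: [-4.0, -3.7, 0.8]
gripper_width: 0.2
gripper_force: 2.4
```

Emit:
arm_command([
  {"offset":[0,-0.005,0],"spin":0},
  {"offset":[0,-0.005,0],"spin":0},
  {"offset":[0,-0.003,0],"spin":0},
  {"offset":[0,-0.002,0],"spin":0},
  {"offset":[0,0,0],"spin":0},
])

```text
time_s: 4.42
ee_pos: [468.3, -286.3, 30.2]
ee_rot: [180.0, -0.1, -4.0]
force: [-1.0, -2.4, 1.1]
gripper_width: -0.0
gripper_force: 1.2
```

Emit:
arm_command([
  {"offset":[0,-0.001,0],"spin":0},
  {"offset":[0,-0.001,0],"spin":0},
  {"offset":[0,-0.001,0],"spin":0},
  {"offset":[0,0,0],"spin":0},
])

```text
time_s: 4.92
ee_pos: [468.0, -283.3, 29.9]
ee_rot: [-180.0, 0.0, -4.0]
force: [-1.2, -3.0, 2.6]
gripper_width: 0.3
gripper_force: 1.7
```

Emit:
arm_command([
  {"offset":[0,-0.001,0],"spin":0},
  {"offset":[0,-0.001,0],"spin":0},
  {"offset":[0,-0.001,0],"spin":0},
  {"offset":[0,0,0],"spin":0},
])

```text
time_s: 5.42
ee_pos: [468.0, -280.2, 29.7]
ee_rot: [-180.0, 0.0, -4.0]
force: [-2.6, -3.2, 0.7]
gripper_width: 0.4
gripper_force: 1.6
```

Emit:
arm_command([
  {"offset":[0,-0.001,0],"spin":0},
  {"offset":[0,-0.001,0],"spin":0},
  {"offset":[0,0,0],"spin":0},
])

```text
time_s: 5.8
ee_pos: [468.0, -279.0, 29.8]
ee_rot: [179.9, 0.0, -3.9]
force: [-3.6, -6.3, -0.5]
gripper_width: 0.3
gripper_force: 3.2
```

Force is rising; press slightly more to confirm the stop.

Emit:
arm_command([
  {"offset":[0,-0.001,0],"spin":0},
  {"offset":[0,-0.001,0],"spin":0},
  {"offset":[0,0,0],"spin":0},
  {"offset":[0,0,0],"spin":0},
])

```text
time_s: 6.3
ee_pos: [468.0, -278.9, 29.9]
ee_rot: [179.8, 0.0, -3.9]
force: [-5.9, -12.5, -1.5]
gripper_width: 0.3
gripper_force: 6.3
```

The plate stopped dead at y -279 with force climbing, so it is home. Next: back off, rise, and go over the head.

Emit:
arm_command([
  {"offset":[0,0.022,0],"spin":0},
  {"offset":[0,0,0.0],"spin":0},
  {"offset":[0,0,-0.06],"spin":0},
  {"offset":[0,0,-0.06],"spin":0},
  {"offset":[0,0,-0.03],"spin":0},
])

```text
time_s: 6.92
ee_pos: [468.7, -298.3, 183.5]
ee_rot: [179.9, -0.3, -4.0]
force: [-0.6, 0.1, -0.2]
gripper_width: 0.5
gripper_force: 0.0
```

Emit:
arm_command([
  {"offset":[0.037,-0.026,0],"spin":0},
  {"offset":[0.037,-0.026,0],"spin":0},
  {"offset":[0,0,0],"spin":-0.18},
  {"offset":[0,0,0],"spin":-0.18},
  {"offset":[0,0,0],"spin":-0.18},
], jaw=0.06, newtons=14)

```text
time_s: 7.55
ee_pos: [544.9, -250.4, 179.7]
ee_rot: [-179.9, -0.1, 27.3]
force: [-0.4, -0.6, 0.3]
gripper_width: 47.3
gripper_force: 0.0
```

Emit:
arm_command([
  {"offset":[0,0,0],"spin":-0.18},
  {"offset":[0,0,0],"spin":-0.18},
  {"offset":[0,0,0],"spin":-0.18},
  {"offset":[0,0,0],"spin":-0.18},
  {"offset":[0,0,0],"spin":-0.18},
])

```text
time_s: 8.18
ee_pos: [544.8, -250.6, 179.8]
ee_rot: [180.0, -0.1, 78.9]
force: [-0.3, 0.9, 0.1]
gripper_width: 60.1
gripper_force: 0.0
```

Emit:
arm_command([
  {"offset":[0,0,0],"spin":-0.18},
  {"offset":[0,0,0],"spin":-0.18},
  {"offset":[0,0,0],"spin":-0.18},
  {"offset":[0,0,0],"spin":-0.18},
  {"offset":[0,0,0],"spin":0},
])

```text
time_s: 8.8
ee_pos: [544.7, -250.9, 179.8]
ee_rot: [180.0, -0.1, 119.7]
force: [-0.2, -0.9, 1.3]
gripper_width: 59.8
gripper_force: 0.0
```

```bash

python3 - <<'E'
from h import *
s=env.state(); print(s["time_s"],s["ee_pos"],s["ee_rot"],s["gripper_width"])
im,d=env.grab_frame("wrist")
cv2.imwrite("pics/w2.png",im)
for t,z in [("screw_head",87),("push_edge",19)]:
    for q in env.pinpoint("wrist",t)[:2]: print(t,round(q["score"],2),np.round(q["location"]),np.round(atz("wrist",q["location"],z,s),1))
m,Rc,e=cam("wrist",s); v,u=np.mgrid[:384,:512]
P=np.stack([(u-m["cx"])/m["fx"]*d,(v-m["cy"])/m["fy"]*d,d],-1)@Rc.T+e
z=P[...,2]; near=(abs(P[...,0]-534)<130)&(abs(P[...,1]+240)<140)&(d>0)
for lo,hi in [(22,28),(60,69),(72,110)]:
    M=near&(z>lo)&(z<hi)
    if M.sum(): print(lo,hi,M.sum(),cv2.minAreaRect(P[M][:,:2].astype(np.float32)),P[M].mean(0))
E
```

```text
8.8 [ 544.72547614 -250.85925188  179.80658546] [ 1.79950907e+02 -5.18157049e-02  1.19670616e+02] 59.79803057168877
screw_head 0.84 [253. 199.] [ 547.7 -252.4   87. ]
push_edge 0.61 [175. 156.] [ 460.1 -268.6   19. ]
22 28 7507 ((528.7000732421875, -190.131591796875), (168.84133911132812, 179.67752075195312), 0.6157277822494507) [ 516.12641104 -235.6087032    25.30074953]
60 69 2481 ((549.0843505859375, -208.0617218017578), (70.7591781616211, 34.2845458984375), 86.1129150390625) [ 548.60282042 -203.39334002   66.03135785]
72 110 1136 ((545.421630859375, -252.07801818847656), (30.97175407409668, 34.875885009765625), 3.639219284057617) [ 544.7303828  -250.42781946   95.59478292]
```

View pics/w2.png

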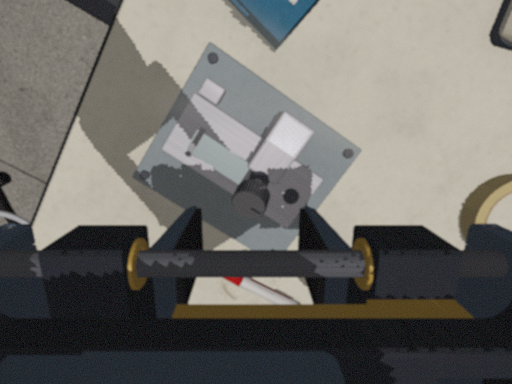

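The plate now lies parallel to the fixture, against the stop at pixel (211,90). The head is at (250,195), centred between the jaws. I'll descend and grip.

Emit:
arm_command([
  {"offset":[-0.002,0,0.046],"spin":0},
  {"offset":[0,0,0.047],"spin":0},
  {"offset":[0,0,0],"spin":0},
])

```text
time_s: 9.32
ee_pos: [543.6, -252.3, 84.1]
ee_rot: [-179.8, -0.3, 119.7]
force: [-0.1, -0.0, 0.4]
gripper_width: 60.1
gripper_force: 0.0
```

Emit:
arm_command([
  {"offset":[0,0,0],"spin":0},
  {"offset":[0,0,0],"spin":0},
  {"offset":[0,0,0],"spin":0},
  {"offset":[0,0,0],"spin":0},
], jaw=0.02, newtons=14)

```text
time_s: 9.82
ee_pos: [546.8, -253.6, 88.5]
ee_rot: [179.8, 0.2, 119.8]
force: [2.5, 0.0, 4.3]
gripper_width: 32.1
gripper_force: 14.0
```

Emit:
arm_command([
  {"offset":[0,0,0],"spin":0.12},
  {"offset":[0,0,0],"spin":0.12},
  {"offset":[0,0,0],"spin":0.12},
  {"offset":[0,0,0],"spin":0.12},
  {"offset":[0,0,0],"spin":0.12},
])

```text
time_s: 10.45
ee_pos: [545.4, -253.0, 87.4]
ee_rot: [-180.0, -0.0, 85.2]
force: [0.6, 1.5, 1.5]
gripper_width: 29.3
gripper_force: 14.0
```

```bash
python3 - <<'E'
from h import *
s=env.state(); print(s["ee_rot"],s["force"],s["torque"],s["gripper_width"])
im,d=env.grab_frame("wrist")
cv2.imwrite("pics/w3.png",cv2.resize(im[120:300,150:350],None,fx=3,fy=3))
E
```

```text
[-1.79977396e+02 -1.08458231e-02  8.52429879e+01] [0.60960182 1.51546458 1.53014964] [0.29287067 0.13153971 0.2834403 ] 29.254338875125175
```

View pics/w3.png

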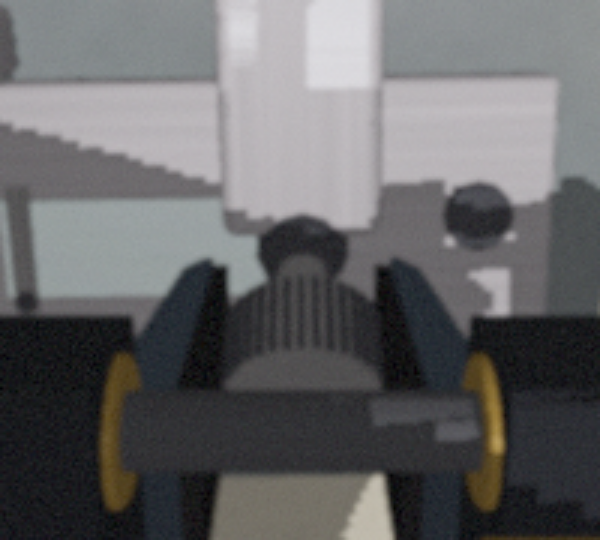

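Gripped cleanly; the head sits between the pads in the crop. I'll carry on turning.

Emit:
arm_command([
  {"offset":[0,0,0],"spin":0.12},
  {"offset":[0,0,0],"spin":0.12},
  {"offset":[0,0,0],"spin":0.12},
  {"offset":[0,0,0],"spin":0.12},
  {"offset":[0,0,0],"spin":0.12},
])

```text
time_s: 11.12
ee_pos: [544.7, -252.7, 87.1]
ee_rot: [-179.9, 0.0, 51.0]
force: [-0.2, 0.3, 3.9]
gripper_width: 32.2
gripper_force: 14.0
```

```bash
python3 - <<'E'
from h import *
s=env.state(); print(s["ee_rot"],s["force"],s["torque"],s["gripper_width"])
E
```

```text
[-1.79875291e+02  3.22985870e-02  5.09757923e+01] [-0.24455315  0.32777805  3.93664755] [0.40034225 0.42337888 0.30132311] 32.243472242451574
```

Emit:
arm_command([
  {"offset":[0,0,0],"spin":0},
  {"offset":[0,0,0],"spin":0},
  {"offset":[0,0,0],"spin":0},
  {"offset":[0,0,-0.046],"spin":0},
  {"offset":[0,0,-0.046],"spin":0},
], jaw=0.06)

```text
time_s: 11.75
ee_pos: [545.1, -253.3, 179.5]
ee_rot: [-179.9, 0.0, 51.1]
force: [1.0, -0.8, 0.8]
gripper_width: 59.8
gripper_force: 0.0
```

Emit:
arm_command([
  {"offset":[0,0,0],"spin":-0.18},
  {"offset":[0,0,0],"spin":-0.18},
  {"offset":[0,0,0],"spin":-0.18},
  {"offset":[0,0,0],"spin":-0.18},
  {"offset":[0,0,0],"spin":-0.18},
])

```text
time_s: 12.38
ee_pos: [545.4, -253.4, 178.9]
ee_rot: [-180.0, 0.0, 103.0]
force: [0.9, 0.1, -0.4]
gripper_width: 60.0
gripper_force: 0.0
```

Emit:
arm_command([
  {"offset":[0,0,0],"spin":-0.15},
  {"offset":[0,0,0],"spin":-0.15},
  {"offset":[0,0,0],"spin":0},
])

```text
time_s: 12.75
ee_pos: [545.4, -253.4, 178.9]
ee_rot: [-180.0, 0.0, 119.7]
force: [0.4, -0.1, -0.3]
gripper_width: 59.6
gripper_force: 0.0
```

```bash
python3 - <<'E'
from h import *
s=env.state(); print(s["time_s"],s["ee_pos"],s["ee_rot"],s["gripper_width"])
im,d=env.grab_frame("wrist"); cv2.imwrite("pics/w4.png",im)
a=cv2.imread("pics/w2.png")
f=lambda i:cv2.resize(np.clip(i[160:230,210:300].astype(float)*2.2,0,255).astype(np.uint8),None,fx=4.4,fy=4.4,interpolation=cv2.INTER_CUBIC)
cv2.imwrite("pics/c1.png",np.hstack([f(a),f(im)]))
E
```

```text
12.75 [ 545.42333724 -253.41192098  178.87071947] [-1.79990691e+02  2.92763289e-03  1.19724265e+02] 59.61468004818562
```

View pics/c1.png

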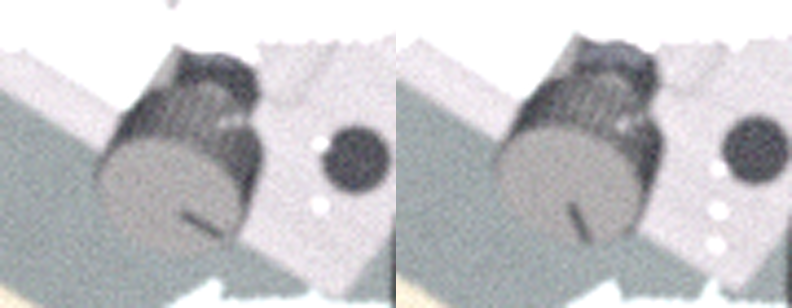

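The index mark turned clockwise from about 30° to about 65° in the image, roughly 0.6 of the spin because the light grip slips. That slip also caps the torque. I'll repeat with a bit more grip.

Emit:
arm_command([
  {"offset":[0,0,0.046],"spin":-0.07},
  {"offset":[0,0,0.045],"spin":0},
  {"offset":[0,0,0],"spin":0},
])

```text
time_s: 13.18
ee_pos: [543.1, -252.2, 84.9]
ee_rot: [-179.8, -0.4, 123.7]
force: [0.3, 0.5, 0.6]
gripper_width: 60.0
gripper_force: 0.0
```

Emit:
arm_command([
  {"offset":[0,0,0],"spin":0},
  {"offset":[0,0,0],"spin":0},
  {"offset":[0,0,0],"spin":0},
  {"offset":[0,0,0],"spin":0},
], jaw=0.02, newtons=18)

```text
time_s: 13.68
ee_pos: [547.0, -253.7, 89.6]
ee_rot: [179.8, 0.2, 123.8]
force: [1.1, 1.3, 4.2]
gripper_width: 32.3
gripper_force: 18.0
```

Emit:
arm_command([
  {"offset":[0,0,0],"spin":0.13},
  {"offset":[0,0,0],"spin":0.13},
  {"offset":[0,0,0],"spin":0.13},
  {"offset":[0,0,0],"spin":0.13},
  {"offset":[0,0,0],"spin":0.13},
])

```text
time_s: 14.3
ee_pos: [545.3, -252.9, 88.4]
ee_rot: [-180.0, -0.0, 86.4]
force: [0.7, 2.4, 1.0]
gripper_width: 29.4
gripper_force: 18.0
```

Emit:
arm_command([
  {"offset":[0,0,0],"spin":0.13},
  {"offset":[0,0,0],"spin":0.13},
  {"offset":[0,0,0],"spin":0.13},
  {"offset":[0,0,0],"spin":0.13},
  {"offset":[0,0,0],"spin":0.13},
])

```text
time_s: 14.92
ee_pos: [544.4, -253.2, 88.3]
ee_rot: [-179.9, 0.1, 49.2]
force: [-2.4, 0.1, 4.5]
gripper_width: 31.9
gripper_force: 18.0
```

```bash
python3 - <<'E'
from h import *
s=env.state(); print(s["ee_rot"],s["force"],s["torque"],s["gripper_width"])
E
```

```text
[-1.79893372e+02  9.91247051e-02  4.92066469e+01] [-2.39466372  0.05303802  4.49488279] [0.20564152 0.64365808 0.56282974] 31.875300290285438
```

Emit:
arm_command([
  {"offset":[0,0,0],"spin":0},
  {"offset":[0,0,0],"spin":0},
  {"offset":[0,0,0],"spin":0},
  {"offset":[0,0,-0.046],"spin":0},
  {"offset":[0,0,-0.045],"spin":0},
], jaw=0.06)

```text
time_s: 15.55
ee_pos: [545.2, -253.3, 179.5]
ee_rot: [-179.9, 0.0, 49.4]
force: [0.6, -0.1, 1.4]
gripper_width: 59.9
gripper_force: 0.0
```

Emit:
arm_command([
  {"offset":[0,0,0],"spin":-0.17},
  {"offset":[0,0,0],"spin":-0.17},
  {"offset":[0,0,0],"spin":-0.17},
  {"offset":[0,0,0],"spin":-0.17},
  {"offset":[0,0,0],"spin":-0.17},
])

```text
time_s: 16.18
ee_pos: [545.4, -253.4, 178.9]
ee_rot: [-180.0, -0.0, 98.4]
force: [-0.2, -0.3, 0.1]
gripper_width: 59.8
gripper_force: 0.0
```

Emit:
arm_command([
  {"offset":[0,0,0],"spin":-0.17},
  {"offset":[0,0,0],"spin":-0.17},
  {"offset":[0,0,0],"spin":-0.04},
  {"offset":[0,0,0],"spin":0},
])

```text
time_s: 16.68
ee_pos: [545.4, -253.4, 178.9]
ee_rot: [-180.0, -0.0, 119.8]
force: [-0.2, 0.4, -0.4]
gripper_width: 60.0
gripper_force: 0.0
```

```bash
cat > mark.py <<'E'
from h import *
import sys
n=sys.argv[1]
s=env.state(); print(s["time_s"],s["ee_pos"],s["ee_rot"],s["gripper_width"])
im,d=env.grab_frame("wrist"); cv2.imwrite(f"pics/{n}.png",im)
# rectify the head's end face: face centre C, axes: e1 = fixture y, e2 = z x y
def face(im,s):
    a86=np.radians(86); fx=np.array([np.cos(a86),np.sin(a86),0]); fy=np.array([-np.sin(a86),np.cos(a86),0])
    z=-0.5*fx+np.array([0,0,.866]); C=np.array([545.3,-253,87])+10*z; x=np.cross(fy,z)
    q=[(-20,-20),(20,-20),(20,20),(-20,20)]
    src=np.float32([proj("wrist",C+a*x+b*fy,s) for a,b in q]); dst=np.float32([((a+20)*6,(20-b)*6) for a,b in q])
    return cv2.warpPerspective(im,cv2.getPerspectiveTransform(src,dst),(240,240),flags=cv2.INTER_CUBIC)
o=[]
S={"w2":([544.725,-250.859,179.807],[179.95,-.05,119.67]),"w4":([545.423,-253.412,178.871],[180,0,119.72]),n:(s["ee_pos"],s["ee_rot"])}
for k,(p,r) in S.items(): o.append(face(cv2.imread(f"pics/{k}.png"),dict(ee_pos=p,ee_rot=r)))
cv2.imwrite(f"pics/{n}c.png",np.clip(np.hstack(o)*2.0,0,255).astype(np.uint8))
g=np.mgrid[:240,:240]; 
for k,i in zip(S,o):
    i=cv2.cvtColor(i,cv2.COLOR_BGR2GRAY).astype(float); r=np.hypot(g[0]-120,g[1]-120)
    M=(r>35)&(r<72); th=np.degrees(np.arctan2(-(g[0]-120),g[1]-120))
    h=[i[M&(abs((th-t+180)%360-180)<4)].mean() for t in range(-180,180,2)]; h=np.array(h)
    j=np.argsort(h)[:3]; print(k,[(int(-180+2*t),round(h[t])) for t in j],round(np.median(h)))
E
python3 mark.py w5
```

```text
16.675 [ 545.43586836 -253.38175519  178.86483639] [-1.79993592e+02 -2.27521906e-03  1.19786056e+02] 59.96012058054682
w2 [(-86, 53), (-84, 53), (-88, 54)] 79
w4 [(-128, 52), (-130, 53), (-126, 53)] 79
w5 [(-158, 53), (-160, 54), (-156, 54)] 79
```

View pics/w5c.png

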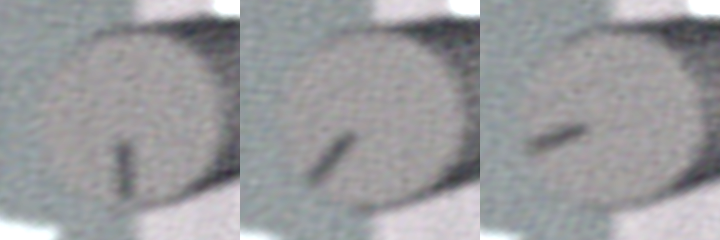

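The mark is at -86°, -128° and -158° for the three views. The second pass advanced less, with torque rising, which suggests it has seated at about 2.76–2.8 rad. One gentle confirming pass at 14 N.

Emit:
arm_command([
  {"offset":[0,0,0.046],"spin":0.1},
  {"offset":[0,0,0.045],"spin":0.1},
  {"offset":[0,0,0],"spin":0},
])

```text
time_s: 17.1
ee_pos: [543.1, -252.2, 84.8]
ee_rot: [-179.7, -0.3, 108.4]
force: [-0.3, -0.4, 0.7]
gripper_width: 59.9
gripper_force: 0.0
```

Emit:
arm_command([
  {"offset":[0,0,0],"spin":0},
  {"offset":[0,0,0],"spin":0},
  {"offset":[0,0,0],"spin":0},
  {"offset":[0,0,0],"spin":0},
], jaw=0.02, newtons=14)

```text
time_s: 17.6
ee_pos: [546.6, -253.8, 89.4]
ee_rot: [179.8, 0.1, 108.3]
force: [0.4, -0.4, 4.7]
gripper_width: 31.1
gripper_force: 14.0
```

Emit:
arm_command([
  {"offset":[0,0,0],"spin":0.08},
  {"offset":[0,0,0],"spin":0.08},
  {"offset":[0,0,0],"spin":0.08},
  {"offset":[0,0,0],"spin":0.08},
  {"offset":[0,0,0],"spin":0.08},
])

```text
time_s: 18.23
ee_pos: [545.5, -254.4, 89.0]
ee_rot: [180.0, 0.1, 85.4]
force: [-1.6, -1.0, 3.4]
gripper_width: 29.4
gripper_force: 14.0
```

```bash
python3 - <<'E'
from h import *
s=env.state(); print(s["ee_rot"],s["force"],s["torque"],s["gripper_width"])
E
```

```text
[1.79961641e+02 1.34227054e-01 8.53662317e+01] [-1.55596644 -0.95677506  3.37937959] [-0.14154141  0.09705997  0.25831914] 29.42946439111796
```

Emit:
arm_command([
  {"offset":[0,0,0],"spin":0},
  {"offset":[0,0,0],"spin":0},
  {"offset":[0,0,0],"spin":0},
  {"offset":[0,0,-0.046],"spin":0},
  {"offset":[0,0,-0.045],"spin":0},
], jaw=0.06)

```text
time_s: 18.85
ee_pos: [545.2, -253.1, 179.4]
ee_rot: [-179.9, -0.0, 85.4]
force: [0.2, 0.2, 0.0]
gripper_width: 59.8
gripper_force: 0.0
```

Emit:
arm_command([
  {"offset":[0,0,0],"spin":-0.15},
  {"offset":[0,0,0],"spin":-0.15},
  {"offset":[0,0,0],"spin":-0.15},
  {"offset":[0,0,0],"spin":-0.15},
  {"offset":[0,0,0],"spin":0},
])

```text
time_s: 19.48
ee_pos: [545.4, -253.2, 178.8]
ee_rot: [-180.0, -0.0, 119.7]
force: [0.0, -0.3, 0.3]
gripper_width: 59.9
gripper_force: 0.0
```

```bash
python3 mark.py w6
```

```text
19.475 [ 545.40915973 -253.24871874  178.8118747 ] [-1.79992344e+02 -1.30619887e-02  1.19713393e+02] 59.866976089261
w2 [(-86, 53), (-84, 53), (-88, 54)] 79
w4 [(-128, 52), (-130, 53), (-126, 53)] 79
w6 [(-158, 51), (-160, 52), (-156, 53)] 79
```

The mark didn't move, so the screw is seated. I'll check the plate and hand in.

```bash
python3 - <<'E'
from h import *
a,b=cv2.imread("pics/w4.png"),cv2.imread("pics/w6.png")
print("plate diff",cv2.absdiff(a,b)[90:190,140:245].mean(), cv2.phaseCorrelate(*[np.float64(cv2.cvtColor(i[90:190,140:245],6)) for i in (a,b)]))
s=env.state(); env.grab_frame("wrist"); q=env.pinpoint("wrist","push_edge")
print([(round(k["score"],2),np.round(atz("wrist",k["location"],19,s),1)) for k in q[:1]])
print(env.job_done())
E
```

```text
plate diff 2.4278730158730157 ((0.01861769895239007, 0.251169366384687), 1.013479844218837)
[(0.62, array([ 461.5, -267.2,   19. ]))]
the job is handed in; nothing more can be done
None
```

I pushed the slide holder home against its stops, seated the thumbscrew snugly (a second gentle pass didn't move it any further), left the arm clear and handed the job in at about 20 s; no result came back.

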